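Rack the weighted jar tamper heavy end down

TASK

The long white double-ended jar tamper has a steel weight sealed in one of its two identical ends. Lift it by the shaft to find out which end is the heavy one, then lay it in the sloping dark steel drying cradle with the heavy end down at the lip and the shaft on the saddle, and let go so that it stays there. Leave the two lidded glass jars beside it standing where they are.

Things in the scene. Friction and masses are not known exactly. Their poses are not given: they have to be found in the camera images.
- tamper_center (a point): White jar tamper, 220 mm: shaft 24 mm thick, 140 mm long, between two alike square heads (36x36x40 long). Point: its middle, on the axis, 18 mm up; x lengthwise. 0.21 kg, 0.13 of it sealed in one head (random; looks and axes do not tell): balances 50 mm off the middle. Held there by 20 N or more it stays level and turns the hand by 0.1 N m towards the heavy end; gripped lightly, that end sags.
- cradle: Fixed dark steel cradle, 25 deg slope. Origin: where the tamper's middle rests (98 mm up); x uphill along the tamper, y across, z off the slope. Low seat: floor z -18 mm, 60 wide, x -110 (lip, 24 high) to -65, cheeks 23 high. Saddle bar x 28 to 36, top z -12, ears at y +-24 up to z +11. Sides open between for fingers. Upper head overhangs: laid heavy end up, the tamper tips over the saddle.
- jar_a_center (a point): Squat lidded glass jar, 68 mm in diameter and 60 mm high, standing on the counter alongside the tamper; point at its centre, 30 mm up. To be left alone.
- jar_b_center (a point): A second jar like it, standing off one end of the tamper; point at its centre, 30 mm up. To be left alone.
Not all that is in view belongs to the job. Of the things that look like the part that bears tamper_center, the larger one is meant.

How it is judged:
By the outcome, as a careful person would: the job done as asked, in the order asked, and still so for the second after the job is handed in, with the robot touching nothing.
It also fails if it takes over 43 s, if anything falls off the work surface, if the arm or the gripper's body presses on something with over 40 N, if the wrist force passes 120 N, or if a joint passes its speed limit or range.

ROBOT

A 6-joint arm with a two-finger parallel gripper is mounted at the origin on the work surface. World frame = base frame: x ahead of the robot, y to its left, z up, the work surface at z = 0. Lengths are in mm, angles in rad, forces in N, time in s.
With the tool pointing down it reaches from about 350 to 975 mm from the base axis. Payload 7.1 kg.
Tool frame: the origin (TCP) lies on the front face of the gripper's body, between the roots of the fingers; the fingertips stand 80 mm ahead of it and the grasp point (between the pads) lies 61 mm ahead of it; z points along the fingers, y is the line along which they close (so a half turn about z gives the same grasp; the last joint's range is limited). The gripper opens to 88 mm and grips with 3 to 60 N. Pads are 20 mm wide; open, the fingers measure 115 mm over their backs; the gripper's body (75 mm by 178 mm) begins 61 mm behind the grasp point.
Start: joints at [1.217, 0.423, 1.63, -0, 1.089, -0.019], TCP at [205.331, 590.292, 302.675] pointing down, gripper open.
Joint ranges: [-3, 3], [-0.9, 2.11], [0.09, 2.58], [-1.31, 4.45], [0.11, 2.69], [-2.54, 2.54]. Speed limits (rad/s): [2.39, 2.39, 3.01, 3.14, 3.14, 3.14].

INTERFACE

Orientations are given as a rotation vector (axis times angle).
In Python, from workcell import readout, vision, close_job gives the robot as it stands.
- The arm moves only by the tool servo_tool, never from a script. Its argument "plan" is a list that holds one entry, the list of rows, each a list of 7 numbers: the gripper command: -1 is fully open, 1 is shut, values between are in proportion, then the shift along the world's x, y, z in units of 40 mm (1.0 is 40 mm), then the turn, a rotation vector about the world's x, y, z in units of 5 degrees (1.0 is 5 degrees). A call has 1 to 5 rows; each row shifts and turns the commanded pose from where the row before left it; what a row does not reach is not made up. A row lasts 1/12 s, in which the tool goes at most 41.7 mm and 7.16 degrees, less where a joint would pass 70% of its speed; a pose out of reach is approached as far as the arm can. A call is refused whole if a number of a shift passes 1 or a number of a turn 1, either way. A call with a gripper value outside its range is refused whole. The fingers move at their own pace and stop on an object; the grip force is fixed at half the most. Time passes only in rows, so rows that do not move let the fingers close. It gives the time, the measured TCP pose, the force, the opening and the grip force at its end, in the units of the state.
- readout.get_obs(): the state, without advancing time (a new reading comes with each control period).
- vision.get_image(name): name is "side" or "top" or "wrist"; returns the picture (384x512x3 uint8, red, green, blue); there is no depth.
- vision.camera_params(name): a dict with "fx", "fy", "cx", "cy" (pixels), "rvec" (rotation vector, rad) and "tvec" (3), from world to camera coordinates, as OpenCV has them; the wrist camera has in their place "hand_eye" (4x4, takes a point from camera to tool coordinates, whose origin is the TCP and whose axes are the flange's). Camera axes: x right, y down, z forward; pixel columns grow to the right and rows downward; lengths in mm; the calibration is good to about 2 mm. A picture is of the moment at which its call begins: read the wrist's pose just before it. camera_params takes no time and is no camera call.
- close_job(): hands the job in; it is judged then, once.
The state is a dict: "t": time; "qpos": joint angles; "qvel": joint speeds; "joint_torque": joint torques, N m; "ee_pos": TCP position; "orientation": TCP orientation; "ft_force": force on the tool from outside, world axes, zero at the start; "moment": the same for the moment, N m; "width": finger opening in mm; "grasp_force": force on a finger pad.
Only numpy, scipy, OpenCV 4.12 (cv2) and the standard library are available. Lean on these libraries where they do the work, as an engineer would, in place of code of your own. Each camera call takes 0.05 s, during which the arm holds its last target. There are 200 camera calls.

## Working session

There is one attempt and no reset: what is moved stays moved. The work goes in short steps, Python scripts to look and compute and a tool call to move; the robot and the scene stay as the last step left them, time stands still between calls to the robot, and variables do not carry over. Pictures are saved under pics/ and viewed, at most 10 in all, crops included, and the job is handed in when it is done.

Besides the shell and the picture viewer there is one more tool, called after "Request:" as a command line: name --argument value ..., lists and objects as JSON in quotes. servo_tool: Moves the arm, as the interface text tells. Its arguments: {"type":"object","properties":{"plan":{"type":"array"}},"required":["plan"]}

```bash
mkdir -p pics; ls
python3 - <<'E'
from workcell import readout, vision
import cv2
o=readout.get_obs();print(o)
for n in ("top","side"):
    cv2.imwrite(f"pics/{n}0.png",vision.get_image(n)[:,:,::-1]);print(n,vision.camera_params(n))
print(vision.camera_params("wrist"))
E
```

```text
pics
{'t': 0.0, 'qpos': array([ 1.21703262e+00,  4.23827402e-01,  1.63064883e+00,  1.27409705e-07,
        1.08860288e+00, -1.90029641e-02]), 'qvel': array([ 0.00055177, -0.00241032,  0.00141   ,  0.00025418, -0.00018869,
        0.00045728]), 'joint_torque': array([-1.10322026e-04, -5.44621825e+01, -2.73658723e+01,  6.45474158e-02,
        2.28841428e-02, -1.20419559e-04]), 'ee_pos': array([205.17295831, 589.92356854, 301.92617467]), 'orientation': array([-5.23343086e-01, -3.09741502e+00,  2.29425117e-03]), 'ft_force': array([-0.76321854,  0.33838872, -0.49309367]), 'moment': array([ 0.01480431, -0.09184755, -0.01612736]), 'grasp_force': 0.0, 'width': 87.56087698438303}
top {'fx': 372.9583607885891, 'fy': 372.9583607885891, 'cx': 254.12362689807534, 'cy': 194.54325595396722, 'rvec': array([ 2.11246233, -2.09968355,  0.17249734]), 'tvec': array([-35.25931482, 538.71543613, 799.79829926])}
side {'fx': 370.1520138230142, 'fy': 370.1520138230142, 'cx': 250.7544026082968, 'cy': 187.89609757942608, 'rvec': array([ 2.3464273 , -0.14720271,  0.08401017]), 'tvec': array([-518.31221597,   69.90787495,  886.67642478])}
{'fx': 311.42036486487723, 'fy': 311.42036486487723, 'cx': 254.0767431745269, 'cy': 196.511641605031, 'hand_eye': array([[ 7.50054744e-04, -9.62840915e-01, -2.70068157e-01,
         7.36142839e+01],
       [ 9.99999704e-01,  6.75790636e-04,  3.67965065e-04,
        -1.34763125e+00],
       [-1.71782288e-04, -2.70068353e-01,  9.62841137e-01,
        -8.30375228e+01],
       [ 0.00000000e+00,  0.00000000e+00,  0.00000000e+00,
         1.00000000e+00]])}
```

View pics/top0.png

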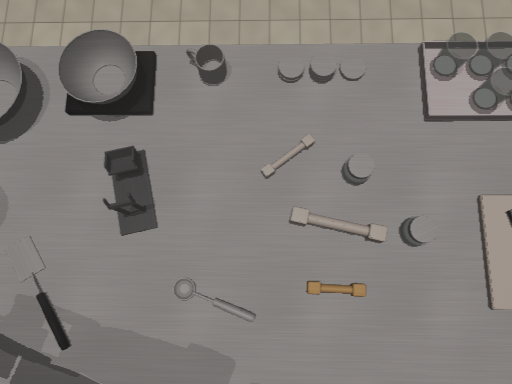

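View pics/side0.png

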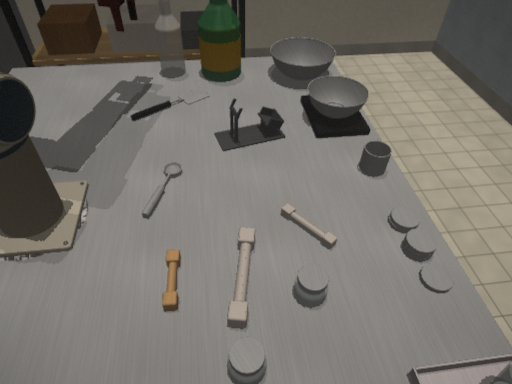

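Top view: the tamper candidates are the large white one (heads 300,215 and 377,232), a small white one (267,170 to 308,141), and an orange one (315,288 to 358,290). I choose the large white one. The jars are at (359,167) and (421,230). The cradle is at (130,190), with its seat at (122,160) and saddle at (127,205). In the side view the large tamper runs (247,237) to (238,313) and the cradle is at (250,125).

```bash
cat > h.py <<'E'
import numpy as np, cv2
from workcell import readout, vision
from scipy.spatial.transform import Rotation as R
def cam(n,obs=None):
    p=vision.camera_params(n);K=np.array([[p['fx'],0,p['cx']],[0,p['fy'],p['cy']],[0,0,1]])
    if n=='wrist':
        T=np.eye(4);T[:3,:3]=R.from_rotvec(obs['orientation']).as_matrix();T[:3,3]=obs['ee_pos']
        M=np.linalg.inv(T@p['hand_eye']);return K,M[:3,:3],M[:3,3]
    return K,R.from_rotvec(p['rvec']).as_matrix(),np.array(p['tvec'])
def ray(c,uv):
    K,Rm,t=c;d=Rm.T@np.linalg.inv(K)@np.array([uv[0],uv[1],1.]);return -Rm.T@t,d/np.linalg.norm(d)
def plane(c,uv,z):
    o,d=ray(c,uv);return o+d*(z-o[2])/d[2]
def tri(c1,u1,c2,u2):
    o1,d1=ray(c1,u1);o2,d2=ray(c2,u2)
    s=np.linalg.lstsq(np.c_[d1,-d2],o2-o1,rcond=None)[0];a=o1+s[0]*d1;b=o2+s[1]*d2
    return (a+b)/2,np.linalg.norm(a-b)
def proj(c,P):
    K,Rm,t=c;q=K@(Rm@np.asarray(P,float)+t);return q[:2]/q[2]
E
python3 - <<'E'
from h import *
t,s=cam('top'),cam('side')
np.set_printoptions(precision=1,suppress=True)
for n,a,b in [('ends1',(300,215),(247,237)),('end2',(377,232),(238,313)),('jarA lid',(360,165),(313,276)),('jarB',(423,228),(247,352))]:
    print(n,*tri(t,a,s,b))
T=cv2.imread('pics/top0.png');S=cv2.imread('pics/side0.png')
def mask(I,seed):
    h=cv2.cvtColor(I,cv2.COLOR_BGR2HSV); b=I[:,:,0].astype(int);r=I[:,:,2].astype(int)
    m=((r-b>12)&(r>80)).astype(np.uint8)
    n,l,st,ce=cv2.connectedComponentsWithStats(m); k=l[seed[1],seed[0]]
    c=np.argwhere(l==k)[:,::-1].astype(np.float32);print(k,st[k],ce[k],cv2.minAreaRect(c))
    return ce[k]
a=mask(T,(340,224));b=mask(S,(243,270));print(tri(t,a,s,b))
ct=cv2.resize(T[135:245,85:175],None,fx=5,fy=5,interpolation=2)
cs=cv2.resize(S[85:155,200:300],None,fx=5,fy=5,interpolation=2)[:550,:]
cs=cv2.resize(cs,(340,240));cw=cv2.resize(T[195:250,280:395],(340,163),interpolation=2)
out=np.zeros((550,800,3),np.uint8);out[:550,:450]=ct;out[:240,455:795]=cs;out[250:413,455:795]=cw
cv2.imwrite('pics/crop1.png',out)
E
```

```text
ends1 [ 496.  -138.3   23.7] 0.5343748359530089
end2 [ 457.2 -314.    22.9] 1.3115831971700365
jarA lid [ 607.4 -273.5   57.2] 0.029279532232537323
jarB [ 462.9 -402.7   61.5] 1.3944290733738043
10 [ 290  207   98   35 1123] [338.9 224. ] ((338.564697265625, 223.45880126953125), (97.40177917480469, 15.185133934020996), 12.52880859375)
61 [ 228  227   27   94 1264] [241.7 276.3] ((241.05406188964844, 273.41290283203125), (19.286787033081055, 94.25892639160156), 5.26239538192749)
(array([ 475.1, -229.7,   12.9]), np.float64(3.8258871887231045))
```

View pics/crop1.png

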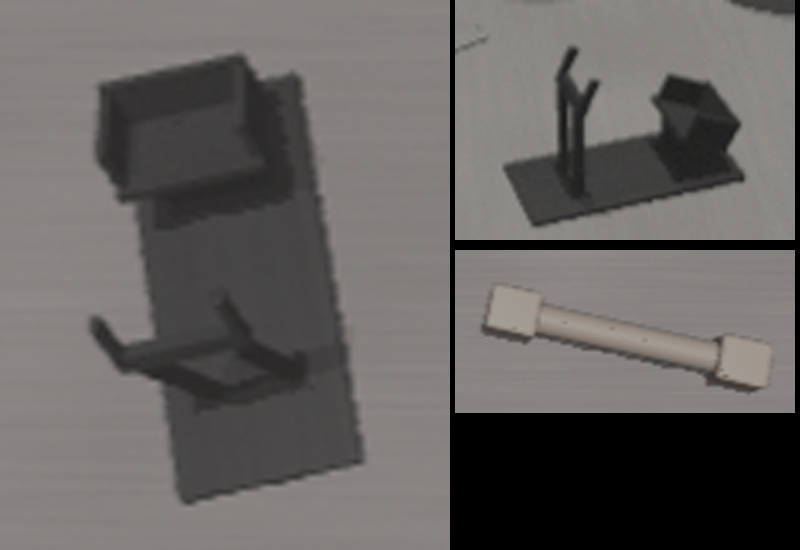

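The crops confirm the big white tamper with clear heads, and the cradle with its seat at +x (top of the image) and the saddle with ears below. Now I triangulate the cradle corners.

Run:
```python
from h import *
np.set_printoptions(precision=1,suppress=True)
t,s=cam('top'),cam('side')
ct=lambda x,y:(x/5+85-.4,y/5+135-.4); cs=lambda x,y:((x-455)/3.4+200-.4,y/3.43+85-.4)
for n,a,b in [('earL',(97,322),(572,50)),('earR',(220,293),(597,83)),('barL',(125,358),(563,78)),('barR',(243,335),(583,107)),
 ('lipL',(103,87),(707,83)),('lipR',(240,57),(738,123)),('ckL',(118,198),(653,100)),('ckR',(262,165),(686,137))]:
    print(n,*tri(t,ct(*a),s,cs(*b)))
print([plane(t,ct(*p),4) for p in [(362,460),(183,500),(297,75)]])
```

```text
earL [512.9 284.4 118. ] 4.786528700099928
earR [526.9 232.9 117.5] 2.340227192548225
barL [503.1 282.1  92.7] 1.7763106674726818
barR [513.6 229.   97.9] 0.2787139994922595
lipL [637.4 319.4  55.4] 3.349007084600793
lipR [653.  255.7  54.5] 2.2172918000130015
ckL [586.7 312.   45.6] 2.241449171659276
ckR [603.1 242.6  52.1] 1.7463101498947415
[array([469.4, 201.3,   4. ]), array([449.8, 286.4,   4. ]), array([661.7, 245.4,   4. ])]
```

Request:
servo_tool --plan '[[[-1,0.7,-1,0,0,0,0],[-1,0.7,-1,0,0,0,0],[-1,0.7,-1,0,0,0,0],[-1,0.7,-1,0,0,0,0],[-1,0.7,-1,0,0,0,0]]]'

```text
t: 0.52
ee_pos: [325.2, 417.9, 302.4]
orientation: [-0.522, -3.098, 0.001]
ft_force: [0.8, 0.1, 0.7]
width: 87.5
grasp_force: 0.0
```

Request:
servo_tool --plan '[[[-1,0.84,-0.56,0,0,0,0],[-1,0.84,-0.56,0,0,0,0],[-1,0.84,-0.56,0,0,0,0],[-1,0.84,-0.56,0,0,0,0],[-1,0.8,-0.6,0,0,0,0]]]'

```text
t: 0.93
ee_pos: [492.7, 304.6, 302.6]
orientation: [-0.524, -3.098, -0.0]
ft_force: [0.4, 0.3, 0.7]
width: 87.6
grasp_force: 0.0
```

Request:
servo_tool --plan '[[[-1,0.6,-0.8,0,0,0,0],[-1,0,0,0,0,0,0],[-1,0,0,0,0,0,0]]]'

```text
t: 1.18
ee_pos: [516.1, 272.2, 302.1]
orientation: [-0.529, -3.096, 0.001]
ft_force: [-0.2, -0.4, 0.2]
width: 88.0
grasp_force: 0.0
```

Run:
```python
from h import *
np.set_printoptions(precision=1,suppress=True)
o=readout.get_obs();I=vision.get_image('wrist')[:,:,::-1];c=cam('wrist',o)
cv2.imwrite('pics/w1.png',I);np.savez('w1.npz',p=o['ee_pos'],r=o['orientation']);print(o['ee_pos'],o['orientation'])
u=np.array([-.9744,-.225,0]);C=np.array([544.7,264.3,98]);X=u*np.cos(.4363)+[0,0,np.sin(.4363)];Y=np.cross([0,0,1],u);Z=np.cross(X,Y)
for n,q in dict(earL=(32,24,11),earR=(32,-24,11),lipL=(-110,30,6),lipR=(-110,-30,6),ckL=(-65,30,5),ckR=(-65,-30,5)).items():
    P=C+X*q[0]+Y*q[1]+Z*q[2];print(n,P,proj(c,P))
```

```text
[516.1 272.2 302.1] [-0.5 -3.1  0. ]
earL [526.4 235.4 121.5] [220.7 219.8]
earR [515.6 282.2 121.5] [266.2 192.1]
lipL [651.1 258.1  57. ] [281.6 288.4]
lipR [637.6 316.5  57. ] [325.7 264. ]
ckL [610.9 248.8  75.1] [263.8 269.6]
ckR [597.4 307.3  75.1] [311.  242.9]
```

View pics/w1.png

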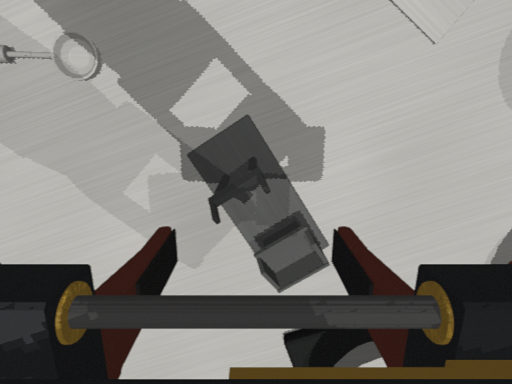

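The wrist view shows ear tops at (216,220) and (266,191) and lip corners at (281,291) and (328,264). These are within about 3 px of the prediction, so the cradle pose holds. Now to the tamper, yawing about -83 deg on the way.

Request:
servo_tool --plan '[[[-1,0,-0.85,0,0,0,-1],[-1,0,-0.85,0,0,0,-1],[-1,0,-0.85,0,0,0,-1],[-1,0,-0.85,0,0,0,-1],[-1,0,-0.85,0,0,0,-1]]]'

```text
t: 1.65
ee_pos: [514.0, 104.3, 302.6]
orientation: [-1.184, -2.91, -0.0]
ft_force: [0.3, -0.4, -0.3]
width: 87.8
grasp_force: 0.0
```

Request:
servo_tool --plan '[[[-1,0,-0.85,0,0,0,-1],[-1,0,-0.85,0,0,0,-1],[-1,0,-0.85,0,0,0,-1],[-1,0,-0.85,0,0,0,-1],[-1,0,-0.85,0,0,0,-1]]]'

```text
t: 2.07
ee_pos: [514.6, -65.8, 302.7]
orientation: [-1.786, -2.584, -0.0]
ft_force: [0.3, 0.6, 0.6]
width: 87.7
grasp_force: 0.0
```

Request:
servo_tool --plan '[[[-1,-0.2,-0.85,-0.3,0,0,-1],[-1,-0.2,-0.85,-0.3,0,0,-1],[-1,-0.2,-0.85,-0.3,0,0,-1],[-1,-0.2,-0.7,-0.3,0,0,-1],[-1,-0.2,-0.7,-0.3,0,0,-1]]]'

```text
t: 2.48
ee_pos: [474.9, -223.8, 242.2]
orientation: [-2.304, -2.136, -0.0]
ft_force: [0.5, 0.9, 0.6]
width: 87.7
grasp_force: 0.0
```

Request:
servo_tool --plan '[[[-1,0,0,0,0,0,-1],[-1,0,0,0,0,0,-0.7],[-1,0,0,0,0,0,0],[-1,0,0,0,0,0,0]]]'

```text
t: 2.82
ee_pos: [475.4, -222.7, 242.6]
orientation: [-2.449, -1.967, 0.0]
ft_force: [0.4, 0.4, 0.0]
width: 87.9
grasp_force: 0.0
```

```bash
cat > look.py <<'E'
from h import *
import sys
np.set_printoptions(precision=1,suppress=True)
o=readout.get_obs();I=vision.get_image('wrist')[:,:,::-1].copy();c=cam('wrist',o)
cv2.imwrite(f'pics/{sys.argv[1]}.png',I)
Rm=R.from_rotvec(o['orientation']).as_matrix();print('tcp',o['ee_pos'],'toolz',Rm[:,2].round(3),'yawy',np.degrees(np.arctan2(Rm[1,1],Rm[0,1])))
print('q',np.degrees(o['qpos']),'F',o['ft_force'],'M',o['moment'].round(3))
E
python3 look.py w2
python3 - <<'E'
from h import *
o=readout.get_obs();c=cam('wrist',o);print(proj(c,(495,-138,18)),proj(c,(458,-314,18)),proj(c,(477,-227,18)))
E
```

```text
tcp [ 475.4 -222.7  242.6] toolz [-0.  0. -1.] yawy -12.476377493481523
q [-26.4  20.7 108.6   0.   50.7 -13.9] F [0.4 0.4 0. ] M [-0.  0.  0.]
[254.73360593  93.24694229] [256.20766115 266.12687348] [256.21699071 187.12319083]
```

View pics/w2.png

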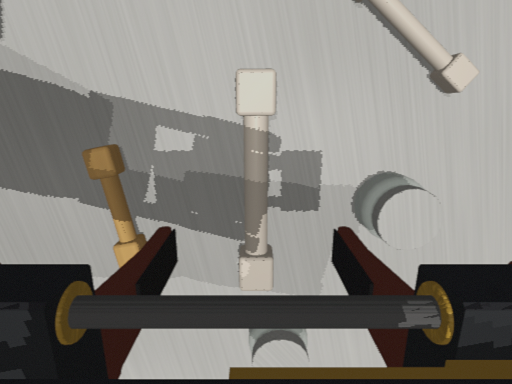

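The tamper is aligned with the tool: far head at (256,69–115), near head at (256,248–290), jar A at (405,215), jar B at (280,345). Quick ray check.

Run:
```python
from h import *
np.set_printoptions(precision=1,suppress=True)
o=readout.get_obs();c=cam('wrist',o)
I=cv2.imread('pics/w2.png').astype(int);m=((I[:,:,2]-I[:,:,0])>8)
for v in (90,150,180,220,270):
    r=np.where(m[v,200:310])[0]+200;z=36 if v in(90,270) else 18
    print(v,r.min(),r.max(),plane(c,((r.min()+r.max())/2,v),z))
for v in (69,115,248,255,290): print(v,plane(c,(256,v),36))
# height: far head centre of top face, two views
t=cam('top');print(tri(c,(256,92),t,(300,215)))
print('shaft-height check, width px->mm', [np.linalg.norm(plane(c,(236,90),z)-plane(c,(276,90),z)) for z in (0,36)])
```

```text
90 236 275 [ 496.  -136.3   36. ]
150 244 267 [ 484.3 -190.1   18. ]
180 244 267 [ 477.9 -219.6   18. ]
220 245 267 [ 469.2 -261.6   18. ]
270 239 273 [ 458.8 -308.8   36. ]
69 [ 500.1 -119.6   36. ]
115 [ 491.9 -157.3   36. ]
248 [ 464.1 -284.6   36. ]
255 [ 462.4 -292.2   36. ]
290 [ 453.8 -331.7   36. ]
(array([ 496. , -137.8,   27.1]), np.float64(0.6019327831130109))
shaft-height check, width px->mm [np.float64(39.66178319071156), np.float64(35.27947061981876)]
```

Request:
servo_tool --plan '[[[-1,0.03,-0.08,-0.9,0,0,0],[-1,0,0,-0.9,0,0,0],[-1,0,0,-0.9,0,0,0],[-1,0,0,-0.7,0,0,0],[-1,0,0,-0.4,0,0,0]]]'

```text
t: 3.28
ee_pos: [475.5, -225.6, 87.9]
orientation: [-2.447, -1.965, 0.002]
ft_force: [-0.4, -0.6, 0.0]
width: 88.1
grasp_force: 0.0
```

Request:
servo_tool --plan '[[[-1,0,0,-0.15,0,0,0],[-1,0,0,0,0,0,0],[-1,0,0,0,0,0,0]]]'

```text
t: 3.53
ee_pos: [477.0, -226.9, 85.3]
orientation: [2.451, 1.964, 0.0]
ft_force: [0.1, -0.6, 0.2]
width: 88.0
grasp_force: 0.0
```

Request:
servo_tool --plan '[[[1,0,0,-0.03,0,0,0],[1,0,0,0,0,0,0],[1,0,0,0,0,0,0],[1,0,0,0,0,0,0],[1,0,0,0,0,0,0]]]'

```text
t: 3.95
ee_pos: [476.6, -227.4, 84.1]
orientation: [2.452, 1.962, 0.001]
ft_force: [-0.0, -0.4, -0.7]
width: 58.0
grasp_force: 0.0
```

Request:
servo_tool --plan '[[[1,0,0,0,0,0,0],[1,0,0,0,0,0,0],[1,0,0,0,0,0,0],[1,0,0,0,0,0,0],[1,0,0,0,0,0,0]]]'

```text
t: 4.37
ee_pos: [476.4, -227.2, 83.4]
orientation: [-2.453, -1.962, 0.0]
ft_force: [-0.2, -0.4, -0.5]
width: 24.6
grasp_force: 0.6
```

```bash
python3 -c "
from h import *
o=readout.get_obs();print(o)"
```

```text
{'t': 4.3667, 'qpos': array([-4.67537590e-01,  6.37673572e-01,  1.94275230e+00,  1.56364835e-05,
        5.61291222e-01, -2.46157823e-01]), 'qvel': array([-0.00063127, -0.00074583,  0.00062289, -0.00256943,  0.0172542 ,
       -0.00093175]), 'joint_torque': array([-4.74369052e-03, -5.26266038e+01, -1.33723766e+01,  3.69737798e-02,
        2.75552867e-02, -1.25214760e-04]), 'ee_pos': array([ 476.37608571, -227.17616188,   83.42052462]), 'orientation': array([-2.45315772e+00, -1.96236814e+00,  6.93332479e-05]), 'ft_force': array([-0.23169347, -0.39093055, -0.53071096]), 'moment': array([-0.07340628,  0.23194418,  0.0039654 ]), 'grasp_force': 0.6141423806548119, 'width': 24.558058869161147}
```

Request:
servo_tool --plan '[[[1,0,0,0,0,0,0],[1,0,0,0,0,0,0],[1,0,0,0,0,0,0],[1,0,0,0,0,0,0]]]'

```text
t: 4.7
ee_pos: [476.4, -227.2, 83.4]
orientation: [-2.453, -1.962, 0.0]
ft_force: [0.3, -0.1, -0.3]
width: 23.3
grasp_force: 30.0
```

```bash
cat > ft.py <<'E'
from h import *
np.set_printoptions(precision=3,suppress=True)
o=readout.get_obs();Rm=R.from_rotvec(o['orientation']).as_matrix()
print(o['t'],'tcp',o['ee_pos'],'w',o['width'],'g',o['grasp_force'],'F',o['ft_force'],'M',o['moment'],'Mtool',Rm.T@o['moment'],'\nz',Rm[:,2],'y',Rm[:,1],'q',np.degrees(o['qpos']))
E
python3 ft.py
```

```text
4.7 tcp [ 476.364 -227.185   83.43 ] w 23.2923522391472 g 29.998148381710052 F [ 0.303 -0.126 -0.258] M [-0.049  0.111  0.052] Mtool [ 0.097 -0.072 -0.052] 
z [-0.  0. -1.] y [ 0.976 -0.22  -0.   ] q [-26.789  36.535 111.313  -0.003  32.159 -14.103]
```

Request:
servo_tool --plan '[[[1,0,0,0.2,0,0,0],[1,0,0,0.5,0,0,0],[1,0,0,0.6,0,0,0],[1,0,0,0.6,0,0,0],[1,0,0,0.3,0,0,0]]]'

```text
t: 5.12
ee_pos: [477.1, -227.5, 174.1]
orientation: [2.451, 1.961, 0.002]
ft_force: [0.2, 1.1, -2.3]
width: 23.6
grasp_force: 30.0
```

Request:
servo_tool --plan '[[[1,0,0,0,0,0,0],[1,0,0,0,0,0,0],[1,0,0,0,0,0,0],[1,0,0,0,0,0,0]]]'

```text
t: 5.45
ee_pos: [475.6, -226.8, 170.2]
orientation: [-2.451, -1.961, 0.002]
ft_force: [-0.0, -0.7, -2.5]
width: 23.3
grasp_force: 30.0
```

```bash
python3 ft.py
```

```text
5.45 tcp [ 475.632 -226.787  170.158] w 23.3333973501863 g 29.995790719985962 F [-0.038 -0.666 -2.531] M [0.055 0.07  0.014] Mtool [ 0.081  0.039 -0.014] 
z [-0.002  0.001 -1.   ] y [ 0.976 -0.22  -0.002] q [-26.787  27.518 110.435   0.002  42.19  -14.103]
```

Request:
servo_tool --plan '[[[1,0,0,0,0,0,0],[1,0,0,0,0,0,0]]]'

```text
t: 5.62
ee_pos: [476.0, -227.0, 170.5]
orientation: [-2.452, -1.961, 0.001]
ft_force: [0.1, 0.2, -2.4]
width: 23.0
grasp_force: 30.0
```

```bash
python3 ft.py
```

```text
5.6167 tcp [ 475.977 -226.955  170.484] w 22.96020162519071 g 29.995825588703156 F [ 0.138  0.211 -2.394] M [ 0.071  0.077 -0.001] Mtool [0.091 0.052 0.001] 
z [-0.002  0.001 -1.   ] y [ 0.976 -0.22  -0.002] q [-26.786  27.502 110.398   0.001  42.208 -14.103]
```

Request:
servo_tool --plan '[[[1,0,0,0,0,0,0],[1,0,0,0,0,0,0]]]'

```text
t: 5.78
ee_pos: [476.3, -227.1, 171.1]
orientation: [-2.453, -1.962, 0.0]
ft_force: [0.6, -0.2, -2.3]
width: 23.1
grasp_force: 30.0
```

```bash
python3 ft.py
python3 - <<'E'
from h import *
import numpy as np
# several readings, each camera call passes 0.05 s
L=[]
for i in range(12):
    vision.get_image('side');L.append(readout.get_obs()['moment'])
L=np.array(L);print(L.mean(0).round(3),L.std(0).round(3))
E
python3 look.py w3 >/dev/null
```

```text
5.7833 tcp [ 476.3   -227.149  171.072] w 23.117006179690467 g 29.995940029621124 F [ 0.605 -0.152 -2.35 ] M [-0.006  0.01  -0.047] Mtool [ 0.009 -0.008  0.047] 
z [-0.001  0.    -1.   ] y [ 0.976 -0.22  -0.001] q [-26.788  27.45  110.373  -0.001  42.215 -14.103]
[0.034 0.047 0.002] [0.024 0.025 0.028]
```

Run:
```python
from h import *
np.set_printoptions(precision=4,suppress=True)
L=[];T=[]
for i in range(40):
    vision.get_image('side');o=readout.get_obs();L.append(o['moment']);T.append(o['joint_torque'])
L=np.array(L);T=np.array(T);y=R.from_rotvec(o['orientation']).as_matrix()[:,1]
print(L.mean(0),L.std(0),'My',(L@y).mean(),(L@y).std());print((L@y))
print(T.mean(0),T.std(0),o['qpos'],o['t'])
```

```text
[ 0.0328  0.0542 -0.0018] [0.0285 0.0235 0.0303] My 0.02011016315202889 0.029180845609815195
[ 0.0144  0.001   0.0497 -0.0131  0.0083  0.0204  0.0227  0.0509  0.0574
  0.0601 -0.0088 -0.0015  0.0281 -0.0095  0.0579 -0.0257 -0.0034  0.0208
  0.0006  0.0347  0.0586  0.0327 -0.0068  0.0546  0.0164 -0.0093 -0.0032
  0.002   0.0255  0.0291  0.046  -0.0496 -0.0285  0.0192  0.0319  0.0486
  0.0204  0.0075  0.0509  0.0931]
[  0.0001 -50.1252 -19.2528  -0.0203   0.0083  -0.    ] [0.0006 0.0017 0.0007 0.0001 0.0001 0.    ] [-0.4675  0.4784  1.9263  0.      0.7369 -0.2461] 8.4333
```

View pics/w3.png

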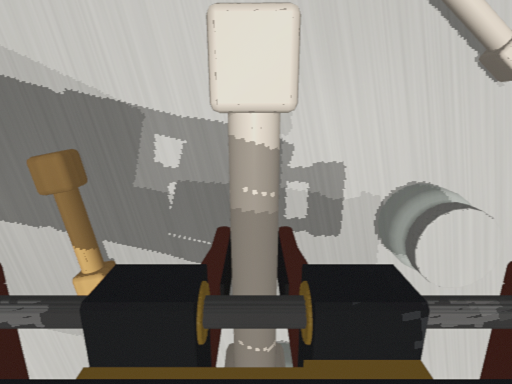

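The wrist view shows the tamper held level, with its far head at (254,55). The moment is small and biased (My about 0.02 where ±0.1 is expected), so I need an unloaded reference. I'll set the tamper back down, open, read the moment, and re-grip.

Request:
servo_tool --plan '[[[1,0,0,-0.5,0,0,0],[1,0,0,-0.6,0,0,0],[1,0,0,-0.6,0,0,0],[1,0,0,-0.3,0,0,0],[1,0,0,-0.18,0,0,0]]]'

```text
t: 8.85
ee_pos: [475.6, -226.8, 82.8]
orientation: [-2.451, -1.961, 0.002]
ft_force: [-7.3, 3.8, 35.6]
width: 23.8
grasp_force: 30.0
```

Request:
servo_tool --plan '[[[1,0,0,-0.02,0,0,0],[1,0,0,0,0,0,0],[0,0,0,0,0,0,0],[0,0,0,0,0,0,0],[0,0,0,0,0,0,0]]]'

```text
t: 9.27
ee_pos: [477.0, -227.5, 84.3]
orientation: [2.452, 1.962, 0.001]
ft_force: [-0.3, -0.1, 0.1]
width: 40.1
grasp_force: 0.0
```

```bash
cat > avg.py <<'E'
from h import *
import sys
np.set_printoptions(precision=4,suppress=True)
L=[];T=[];F=[]
for i in range(int(sys.argv[1])):
    vision.get_image('side');o=readout.get_obs();L.append(o['moment']);T.append(o['joint_torque']);F.append(o['ft_force'])
L=np.array(L);y=R.from_rotvec(o['orientation']).as_matrix()[:,1]
print(o['t'],o['width'],o['grasp_force'],o['ee_pos']);print('M',L.mean(0),L.std(0),'My',(L@y).mean(),'F',np.mean(F,0),'T',np.mean(T,0))
E
python3 avg.py 25
```

```text
10.5167 44.052544091561785 0.0 [ 476.4082 -227.1791   83.4704]
M [-0.0641  0.0789  0.0114] [0.0312 0.0305 0.0327] My -0.07985468288645035 F [-0.005   0.0483  0.1165] T [ -0.     -52.6058 -13.3897   0.0357   0.0317  -0.    ]
```

The loaded-minus-unloaded moment along tool y is +0.10 N m (j4 torque agrees), so the heavy end is the -y one, next to jar B. I re-grip, lift and carry it with a +115.4° yaw.

Request:
servo_tool --plan '[[[1,0,0,0,0,0,0],[1,0,0,0,0,0,0],[1,0,0,0,0,0,0],[1,0,0,0,0,0,0],[1,0,0,0,0,0,0]]]'

```text
t: 10.93
ee_pos: [476.4, -227.2, 83.5]
orientation: [2.453, 1.963, 0.0]
ft_force: [1.1, -0.4, -0.3]
width: 23.8
grasp_force: 30.0
```

Request:
servo_tool --plan '[[[1,0,0,0,0,0,0],[1,0,0,0,0,0,0],[1,0,0,0.2,0,0,0],[1,0,0,0.6,0,0,0],[1,0,0,0.8,0,0,0]]]'

```text
t: 11.35
ee_pos: [474.8, -226.4, 146.4]
orientation: [-2.449, -1.959, 0.004]
ft_force: [0.7, -0.4, -2.1]
width: 23.3
grasp_force: 30.0
```

Request:
servo_tool --plan '[[[1,0,0,0.9,0,0,0],[1,0,0,0.9,0,0,0],[1,0,0,0.8,0,0,0],[1,0,0,0.4,0,0,0],[1,0,0,0,0,0,0]]]'

```text
t: 11.77
ee_pos: [477.8, -227.9, 271.8]
orientation: [2.448, 1.958, 0.005]
ft_force: [0.9, -0.4, -2.4]
width: 23.6
grasp_force: 30.0
```

```bash
python3 avg.py 12
```

```text
12.3667 23.627369796021714 29.997727274894714 [ 476.2987 -227.1528  266.9782]
M [ 0.0514  0.063  -0.003 ] [0.0326 0.0294 0.0209] My 0.03634293810285939 F [-0.0127  0.3234 -1.9116] T [  0.0043 -47.2447 -25.1492  -0.024    0.0306  -0.0002]
```

Confirmed (+0.116). Carrying.

Request:
servo_tool --plan '[[[1,0.14,0.55,0,0,0,1],[1,0.14,0.55,0,0,0,1],[1,0.14,0.55,0,0,0,1],[1,0.14,0.55,0,0,0,1],[1,0.14,0.55,0,0,0,1]]]'

```text
t: 12.78
ee_pos: [504.5, -116.2, 267.4]
orientation: [-1.965, -2.451, 0.0]
ft_force: [0.7, -0.1, -2.6]
width: 23.6
grasp_force: 30.0
```

Request:
servo_tool --plan '[[[1,0.14,0.55,0,0,0,1],[1,0.14,0.55,0,0,0,1],[1,0.14,0.55,0,0,0,1],[1,0.14,0.55,0,0,0,1],[1,0.14,0.55,0,0,0,1]]]'

```text
t: 13.2
ee_pos: [532.6, -6.1, 267.4]
orientation: [-1.388, -2.818, 0.0]
ft_force: [-0.6, 0.0, -3.1]
width: 23.2
grasp_force: 30.0
```

Request:
servo_tool --plan '[[[1,0.14,0.55,0,0,0,1],[1,0.14,0.55,0,0,0,1],[1,0.14,0.55,0,0,0,1],[1,0.14,0.55,0,0,0,1],[1,0.14,0.55,0,0,0,1]]]'

```text
t: 13.62
ee_pos: [560.5, 103.9, 267.3]
orientation: [-0.745, -3.052, 0.0]
ft_force: [-0.6, 0.2, -2.4]
width: 23.4
grasp_force: 30.0
```

Request:
servo_tool --plan '[[[1,0.14,0.55,0,0,0,1],[1,0.14,0.55,0,0,0,1],[1,0.14,0.55,0,0,0,1],[1,0.14,0.55,0,0,0,1],[1,0.14,0.55,0,0,0,1]]]'

```text
t: 14.03
ee_pos: [588.5, 213.9, 267.2]
orientation: [-0.067, -3.14, 0.0]
ft_force: [0.2, 0.8, -2.0]
width: 23.2
grasp_force: 30.0
```

Request:
servo_tool --plan '[[[1,0.14,0.55,0,0,0,1],[1,0.14,0.5,0,0,0,1],[1,0.12,0.4,0,0,0,1],[1,0,0,0,0,0,0.08],[1,0,0,0,0,0,0]]]'

```text
t: 14.45
ee_pos: [604.2, 271.3, 266.9]
orientation: [0.348, -3.121, 0.001]
ft_force: [0.5, -0.1, -0.8]
width: 23.4
grasp_force: 30.0
```

Request:
servo_tool --plan '[[[1,0,0,0,-0.225,0.974,0],[1,0,0,0,-0.225,0.974,0],[1,0,0,0,-0.225,0.974,0],[1,0,0,0,-0.225,0.974,0],[1,0,0,0,-0.225,0.974,0]]]'

```text
t: 14.87
ee_pos: [604.5, 269.5, 267.9]
orientation: [0.295, -2.688, 0.07]
ft_force: [0.8, -0.3, -2.8]
width: 23.3
grasp_force: 30.0
```

Request:
servo_tool --plan '[[[1,0,0,0,0,0,0],[1,0,0,0,0,0,0]]]'

```text
t: 15.03
ee_pos: [604.7, 269.8, 266.4]
orientation: [0.296, -2.692, 0.07]
ft_force: [-0.6, -0.3, -2.8]
width: 23.7
grasp_force: 30.0
```

```bash
cat > tgt.py <<'E'
from h import *
np.set_printoptions(precision=3,suppress=True)
u=np.array([-.9744,-.225,0]);C=np.array([544.7,264.3,98]);X=u*np.cos(.4363)+[0,0,np.sin(.4363)];Y=np.cross([0,0,1],u);Z=np.cross(X,Y)
o=readout.get_obs();Rm=R.from_rotvec(o['orientation']).as_matrix();Rt=np.c_[X,-Y,-Z]
print('t',o['t'],'tcp',o['ee_pos'],'F',o['ft_force'],'q',np.degrees(o['qpos']).round(1))
print('rot err deg',np.degrees(R.from_matrix(Rt@Rm.T).as_rotvec()))
g=o['ee_pos']+Rm[:,2]*65.4
print('held middle in cradle axes',np.array([X,Y,Z])@(g-C), 'world shift to x+1:',C+X-g)
E
python3 tgt.py; python3 look.py w4
```

```text
t 15.0333 tcp [604.713 269.793 266.38 ] F [-0.639 -0.326 -2.803] q [ 21.7  38.7  76.6   3.7  89.4 -81.7]
rot err deg [0.158 0.099 0.395]
held middle in cradle axes [ 16.967   8.143 112.448] world shift to x+1: [ -34.028    0.499 -108.654]
tcp [604.7 269.8 266.4] toolz [-0.4 -0.1 -0.9] yawy 102.60774220093886
q [ 21.7  38.7  76.6   3.7  89.4 -81.7] F [-0.6 -0.3 -2.8] M [ 0.1 -0.2 -0. ]
```

View pics/w4.png

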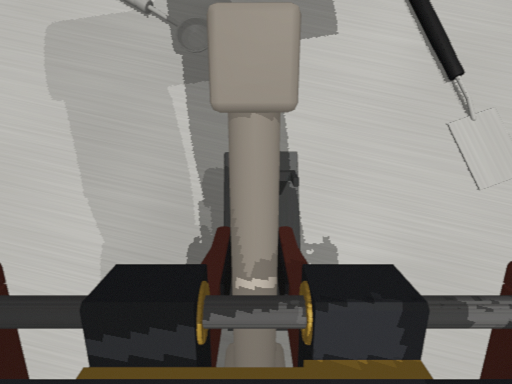

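View agrees: the tamper lies in line over the cradle plate, with its light head at the top of the picture (uphill). Descending to 30 mm off the seat.

Request:
servo_tool --plan '[[[1,-0.13,0.02,-0.51,0,0,0.08],[1,-0.13,0.02,-0.51,0,0,0],[1,-0.14,0.03,-0.51,0,0,0],[1,-0.14,0.02,-0.51,0,0,0],[1,0,0,0,0,0,0]]]'

```text
t: 15.5
ee_pos: [579.7, 273.4, 182.7]
orientation: [0.308, -2.686, 0.074]
ft_force: [-0.4, -0.5, -2.4]
width: 23.5
grasp_force: 30.0
```

Request:
servo_tool --plan '[[[1,0,0,0,0,0,0],[1,0,0,0,0,0,0]]]'

```text
t: 15.67
ee_pos: [583.5, 274.5, 187.5]
orientation: [0.309, -2.693, 0.071]
ft_force: [0.6, 0.4, -1.6]
width: 23.3
grasp_force: 30.0
```

```bash
python3 tgt.py
python3 - <<'E'
from h import *
T=vision.get_image('top')[130:250,70:190,::-1];S=vision.get_image('side')[70:160,190:310,::-1]
a=cv2.resize(T,None,fx=4,fy=4,interpolation=2);b=cv2.resize(S,(318,240),interpolation=2)
out=np.zeros((480,800,3),np.uint8);out[:,:480]=a;out[:240,482:]=b;cv2.imwrite('pics/c2.png',out)
E
```

```text
t 15.6667 tcp [583.466 274.492 187.477] F [ 0.56   0.365 -1.574] q [ 22.7  42.3  81.4   4.   80.9 -81.8]
rot err deg [ 0.071  0.19  -0.125]
held middle in cradle axes [ 1.306 -1.033 32.629] world shift to x+1: [-12.931  -4.046 -29.7  ]
```

View pics/c2.png

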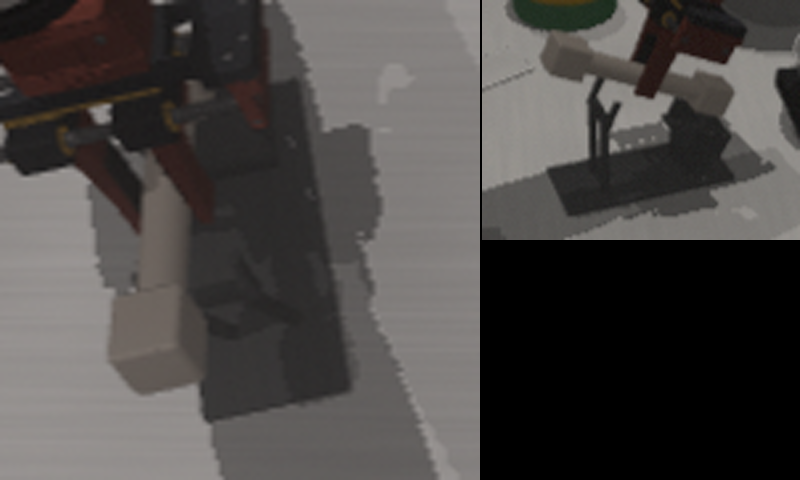

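Side crop: the tamper is parallel over the cradle, heavy head above the seat and shaft above the saddle. Final descent.

Request:
servo_tool --plan '[[[1,-0.1,-0.03,-0.22,0,0,0],[1,-0.1,-0.03,-0.22,0,0,0],[1,-0.08,-0.03,-0.18,0,0,0],[1,0,0,0,0,0,0],[1,0,0,0,0,0,0]]]'

```text
t: 16.18
ee_pos: [571.0, 270.5, 160.2]
orientation: [0.309, -2.688, 0.072]
ft_force: [-0.3, 0.5, -1.1]
width: 23.4
grasp_force: 30.0
```

```bash
python3 tgt.py
```

```text
t 16.1833 tcp [570.974 270.519 160.235] F [-0.255  0.477 -1.053] q [ 22.8  43.4  83.6   4.1  77.8 -82. ]
rot err deg [ 0.162 -0.064 -0.141]
held middle in cradle axes [1.941 0.067 2.416] world shift to x+1: [-0.179  0.028 -2.587]
```

Creep down along the slope normal, 1 mm steps, watching force.

Request:
servo_tool --plan '[[[1,-0.01,0,-0.025,0,0,0],[1,0,0,0,0,0,0],[1,-0.01,0,-0.025,0,0,0],[1,0,0,0,0,0,0]]]'

```text
t: 16.52
ee_pos: [570.9, 270.9, 159.1]
orientation: [0.309, -2.69, 0.071]
ft_force: [-0.0, -0.0, -1.8]
width: 23.3
grasp_force: 30.0
```

Request:
servo_tool --plan '[[[1,-0.01,0,-0.02,0,0,0],[1,0,0,0,0,0,0],[1,0,0,0,0,0,0]]]'

```text
t: 16.77
ee_pos: [570.5, 270.9, 158.4]
orientation: [0.309, -2.69, 0.072]
ft_force: [0.6, -1.0, -1.5]
width: 23.4
grasp_force: 30.0
```

```bash
python3 tgt.py
```

```text
t 16.7667 tcp [570.501 270.864 158.357] F [ 0.565 -0.967 -1.51 ] q [ 22.9  43.4  83.8   4.1  77.5 -82. ]
rot err deg [ 0.113  0.052 -0.146]
held middle in cradle axes [ 1.354 -0.395  0.551] world shift to x+1: [ 0.174 -0.365 -0.649]
```

Request:
servo_tool --plan '[[[1,0,0,-0.025,0,0,0],[1,0,0,0,0,0,0],[1,0,0,0,0,0,0]]]'

```text
t: 17.02
ee_pos: [570.5, 270.9, 157.3]
orientation: [0.309, -2.69, 0.071]
ft_force: [-0.4, -0.1, -0.9]
width: 23.3
grasp_force: 30.0
```

Request:
servo_tool --plan '[[[1,-0.01,0,-0.025,0,0,0],[1,0,0,0,0,0,0],[1,0,0,0,0,0,0]]]'

```text
t: 17.27
ee_pos: [570.5, 270.9, 157.1]
orientation: [0.309, -2.691, 0.071]
ft_force: [0.9, -1.1, 5.1]
width: 23.7
grasp_force: 30.0
```

```bash
python3 tgt.py
```

```text
t 17.2667 tcp [570.457 270.893 157.148] F [ 0.903 -1.144  5.066] q [ 22.9  43.5  83.8   4.1  77.4 -82. ]
rot err deg [ 0.102  0.087 -0.142]
held middle in cradle axes [ 0.834 -0.437 -0.56 ] world shift to x+1: [ 0.183 -0.407  0.578]
```

Contact (+5 N) at the expected height. Release.

Request:
servo_tool --plan '[[[0.3,0,0,0,0,0,0],[0.2,0,0,0,0,0,0],[0,0,0,0,0,0,0],[-0.3,0,0,0,0,0,0],[-0.3,0,0,0,0,0,0]]]'

```text
t: 17.68
ee_pos: [569.8, 270.8, 156.0]
orientation: [0.309, -2.689, 0.072]
ft_force: [-1.0, 0.7, -0.8]
width: 51.3
grasp_force: 0.0
```

```bash
python3 ft.py
python3 - <<'E'
from h import *
T=vision.get_image('top')[130:250,70:190,::-1];S=vision.get_image('side')[70:160,190:310,::-1];W=vision.get_image('wrist')[:,:,::-1]
a=cv2.resize(S,(480,360),interpolation=2);b=cv2.resize(W,(318,240),interpolation=2);d=cv2.resize(T,(318,318),interpolation=2)
out=np.zeros((560,800,3),np.uint8);out[:360,:480]=a;out[:240,482:]=b;out[242:,482:]=d;cv2.imwrite('pics/c3.png',out)
E
```

```text
17.6833 tcp [569.811 270.804 156.015] w 51.317994910475726 g 0.0 F [-0.953  0.681 -0.767] M [ 0.07  -0.178  0.02 ] Mtool [-0.017 -0.189 -0.03 ] 
z [-0.411 -0.098 -0.906] y [-0.227  0.974 -0.002] q [ 22.887  43.571  83.859   4.09   77.32  -82.007]
```

View pics/c3.png

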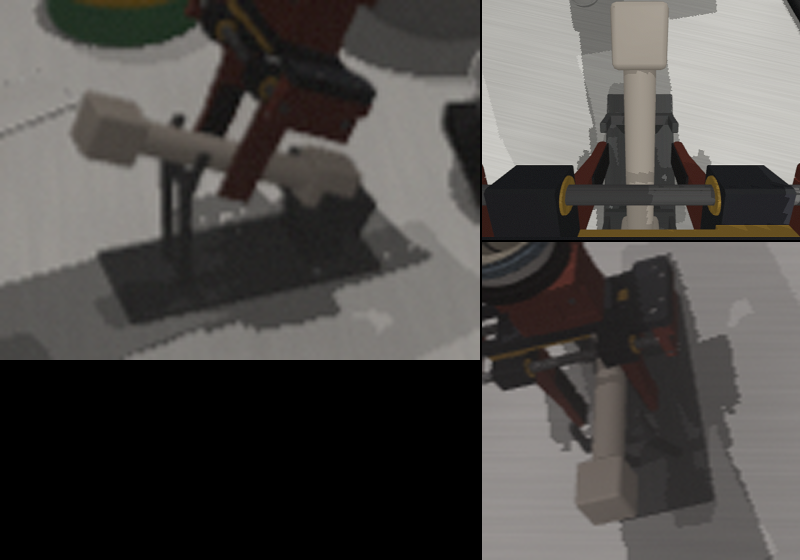

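The tamper sits in the seat with its shaft between the saddle's ears, and the fingers are clear on both sides. Retreating along the slope normal.

Request:
servo_tool --plan '[[[-0.4,0.08,0.02,0.18,0,0,0],[-0.5,0.2,0.05,0.45,0,0,0],[-0.5,0.33,0.08,0.72,0,0,0],[-0.5,0.37,0.09,0.8,0,0,0],[-0.5,0.37,0.09,0.8,0,0,0]]]'

```text
t: 18.25
ee_pos: [624.4, 284.0, 276.0]
orientation: [0.309, -2.689, 0.072]
ft_force: [0.9, -0.5, -0.6]
width: 65.8
grasp_force: 0.0
```

Request:
servo_tool --plan '[[[-0.5,0.3,0,0.7,0,0,0],[-0.5,0,0,0,0,0,0],[-0.5,0,0,0,0,0,0],[-0.5,0,0,0,0,0,0]]]'

```text
t: 18.58
ee_pos: [635.5, 283.8, 301.7]
orientation: [0.309, -2.689, 0.072]
ft_force: [-0.7, -0.8, -1.4]
width: 66.0
grasp_force: 0.0
```

```bash
python3 ft.py
python3 - <<'E'
from h import *
S=vision.get_image('side')[:,:,::-1];T=vision.get_image('top')[:,:,::-1]
a=cv2.resize(S[70:160,190:310],(400,300),interpolation=2);d=cv2.resize(T,(400,300))
e=cv2.resize(S,(400,300))
out=np.zeros((600,800,3),np.uint8);out[:300,:400]=a;out[:300,400:]=d;out[300:,:400]=e;cv2.imwrite('pics/c4.png',out)
E
```

```text
18.5833 tcp [635.495 283.807 301.728] w 65.97734405218213 g 0.0 F [-0.68  -0.792 -1.434] M [ 0.099 -0.169 -0.002] Mtool [-0.053 -0.187 -0.022] 
z [-0.412 -0.098 -0.906] y [-0.227  0.974 -0.002] q [ 21.904  39.817  69.714   3.596  95.269 -81.664]
```

View pics/c4.png

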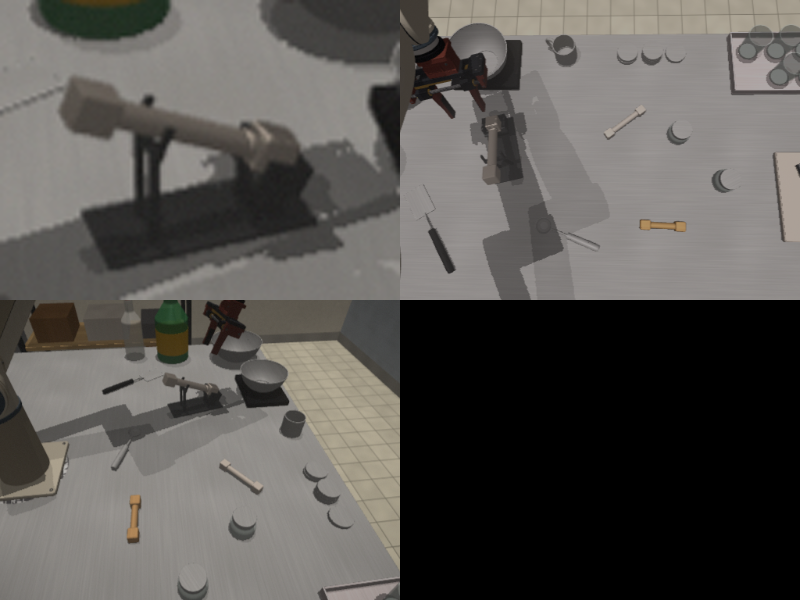

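The tamper rests in the cradle with the heavy head at the lip and the shaft on the saddle. Both jars stand where they were, and the gripper is clear. Handing in.

```bash
python3 -c "
from workcell import close_job
print(close_job())"
```

```text
the job is handed in; nothing more can be done
None
```

I handed the job in: the tamper's heavy end (the one that lay next to jar B) is down at the cradle lip, its shaft is on the saddle, it was let go and stayed put, and neither jar was moved.

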